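# Ratchet the clamp on the welded elbow tight

## Robot

A 7-joint arm with a two-finger parallel gripper is mounted at the origin on the work surface. World frame = base frame: x ahead of the robot, y to its left, z up, the work surface at z = 0. Lengths are in m, angles in rad, forces in N, time in s.
With the tool pointing down it reaches from about 0.425 to 0.925 m from the base axis. Payload 6.8 kg.
Tool frame: the origin (TCP) lies midway between the tips of the shut fingers; the grasp point (between the pads) lies 19 mm behind it; z points along the fingers, y is the direction in which the jaws open and shut (so a half turn about z gives the same grasp; the last joint's range is limited). The gripper opens to 85 mm and grips with 20 to 120 N. Pads are 22 mm wide; open, the fingers measure 114 mm over their backs; the gripper's body (76 mm by 85 mm) begins 54 mm behind the grasp point. The pads swing forward as they close: fully open they stand 13 mm farther back than shut.
Start: joints at [1.014, 0.477, 0.022, 1.555, -0.011, 1.109, -0.083], TCP at [0.293, -0.608, 0.231] pointing down, gripper open.
Joint ranges: [-2.96, 2.96], [-0.34, 2.1], [-1.41, 1.46], [0.24, 2.44], [-1.37, 4.51], [0.17, 1.92], [-2.96, 2.96]. Speed limits (rad/s): [2.39, 2.39, 3.14, 3.14, 3.14, 3.14, 3.14].

## Interface

Orientations are given as a unit quaternion [w, x, y, z].
In Python, from station import bot gives the robot as it stands.
- The arm moves only by the shell command python3 -m jog 'ROWS' [FORCE]. ROWS is JSON, a list of rows, each a list of 3 entries, a list of its own where there are three numbers: the shift along the tool's x, y, z in mm, then the turn, a rotation vector about the tool's x, y, z in degrees, then the closure, from -1 (fully open) to 1 (shut). A call has 1 to 12 rows; each row shifts and turns the commanded pose from where the row before left it, along the tool's axes as they then stand; what a row does not reach is not made up. A row lasts 1/8 s, in which the tool goes at most 62.5 mm and 10.7 degrees, less where a joint would pass 70% of its speed; a pose out of reach is approached as far as the arm can. A call is refused whole if a number of a shift passes 62.5 or a number of a turn 10.7, either way. A call with a gripper value outside its range is refused whole. The fingers move at their own pace and stop on an object; FORCE is the grip in N (left out, the last holds). Time passes only in rows, so rows that do not move let the fingers close. It gives the time, the measured TCP pose, the force and the opening at its end, in the units of the state.
- bot.get_obs(): the state, without advancing time (a new reading comes with each control period).
- bot.read_camera(name): name is "scene" or "top" or "wrist"; returns (picture, depth): 384x512x3 uint8, red, green, blue; 384x512 float32, m along the optical axis (not along the pixel's ray), 0 where there is no reading.
- bot.camera_info(name): a dict with "fx", "fy", "cx", "cy" (pixels), "world_from_camera" (4x4, takes a point from camera to world coordinates); the wrist camera has in their place "mount" (4x4, takes a point from camera to tool coordinates, whose origin is the TCP and whose axes are the flange's). Camera axes: x right, y up, looking along -z (the intrinsics and any distortion apply to the point x, -y, -z); pixel columns grow to the right and rows downward; lengths in m; the calibration is good to about 2 mm. The wrist camera is an equidistant fisheye: a pixel r from the principal point sees the ray r / f radians off the axis. A picture is of the moment at which its call begins: read the wrist's pose just before it. camera_info takes no time and is no camera call.
- bot.hand_in(): hands the job in, once; it reports no verdict.
Trained networks look in the newest picture that a camera, given by its name, has taken for a name from the list of things; names that differ only in an ending like _2 or _b are one class to them, and where a whole thing is asked for, a point or a joint stands for the part that bears it (a point fixed in the world has none). Each returns a list of dicts, best first, with "score" (0 to 1); they miss things now and then, are a little off and sometimes report something else, mostly with a low value. They report only what shows in the picture. A call takes as long as a camera call.
- bot.find_in(camera, thing): "xy" ([column, row] as shares, 0 to 1, of the picture: columns of its width, rows of its height, amid what is visible of it).
- bot.cut_out(camera, thing): "pixels" (384x512 bool, what is visible of it) and "xy" ([column, row] as shares, 0 to 1, of the picture: columns of its width, rows of its height, amid what is visible of it).
- bot.landmark_of(camera, thing): "xy" ([column, row] as shares, 0 to 1, of the picture: columns of its width, rows of its height: a listed point, or the origin of a listed thing).
The state is a dict: "t": time; "q": joint angles; "joint_vel": joint speeds; "joint_torque": joint torques, N m; "eef_pos": TCP position; "tool_rot": TCP orientation; "contact_force": force on the tool from outside, world axes, zero at the start; "torque": the same for the moment, N m; "gripper_width": opening from 0.0 (shut) to 1.0 (fully open).
Only numpy, scipy, OpenCV 4.12 (cv2) and the standard library are available. Lean on these libraries where they do the work, as an engineer would, in place of code of your own. Each camera call takes 0.05 s, during which the arm holds its last target.

## Task

The pipe clamp that holds the shiny bare-metal elbow is still slack and its lever has all but reached its stop. Lift that lever by its orange knob off the serrations, swing it well back counter-clockwise, let it drop in again and turn it clockwise until the clamp's red pointer stands in the middle of the green sector; then let go, with the lever down. Leave the lever of the other clamp, on the copper tube, as it is.

Things in the scene. Friction and masses are not known exactly. Their poses are not given: they have to be found in the camera images.
- elbow_knob (a point): Centre of the elbow clamp's upright orange lever knob, 24 mm across, 45 mm tall, free to spin on its axis; 180 mm up with lever down. It ends a level black arm whose top is 25 mm lower; pinch it from above, fingers either side of the arm. Lifts up to 14 mm against 5-8 N; over 5 mm it swings free of the screw. It drops back by itself, or if on a tooth, within 22.5 degrees of turning.
- elbow_pivot (a point): Point on the upright axis of that lever and screw, 180 mm up, 100 mm from the knob. Fixed to the blue clamp with the bare-metal elbow, 48 mm thick, under a white plate. z up, +x to its column. Angles counter-clockwise from +x: lever starts at 126-150 degrees, stops at 125 and 237 (pins 42 mm off the axis, tops as high as this point); swing it back to about 220.
- elbow_screw (a joint): Screw angle, rad, growing clockwise (tighter). Lever down, it turns with the lever (0.05 play; 3 N at the knob) and stays where left. Starts at -0.42 to -0.03; the lever's stop ends the first stroke at about 0. Its red pointer stands at -15 degrees in the clamp's frame at 0 and is in the green sector from 0.47 to 1.10, middle 0.785. Ends at 1.31.
- tube_knob (a point): Centre of the like orange lever knob of the other clamp, of the same build, which holds a straight copper tube with yellow end caps and is already tight: leave it alone. 180 mm up, 100 mm from its own pivot.

How it is judged:
By the outcome, as a careful person would: the job done as asked, in the order asked, and still so for the second after the job is handed in, with the robot touching nothing.
It also fails if it takes over 42 s, if anything falls off the work surface, if the arm or the gripper's body presses on something with over 40 N, if the wrist force passes 120 N, or if a joint passes its speed limit or range.

## Working session

There is one attempt and no reset: what is moved stays moved. The work goes in short steps, Python scripts to look and compute and a shell command to move; the robot and the scene stay as the last step left them, time stands still between calls to the robot, and variables do not carry over. Pictures are saved under pics/ and viewed, and the job is handed in when it is done.

```bash
mkdir -p pics; ls; cat > h.py <<'E'
import numpy as np,cv2
from station import bot
from scipy.spatial.transform import Rotation as R
def save(cam,name):
    im,d=bot.read_camera(cam)
    cv2.imwrite('pics/'+name,im[:,:,::-1]); return im,d
def pose():
    o=bot.get_obs(); q=o['tool_rot']
    T=np.eye(4);T[:3,:3]=R.from_quat([q[1],q[2],q[3],q[0]]).as_matrix();T[:3,3]=o['eef_pos'];return T
def ray(cam,u,v,T=None):
    c=bot.camera_info(cam)
    a,b=(u-c['cx'])/c['fx'],(v-c['cy'])/c['fy']
    if 'mount' in c:
        r=np.hypot(a,b); d=np.array([a/r*np.sin(r),-b/r*np.sin(r),-np.cos(r)]) if r>1e-9 else np.array([0,0,-1.])
        W=T@c['mount']
    else:
        d=np.array([a,-b,-1.]);W=c['world_from_camera']
    W=np.array(W)
    return W[:3,3],W[:3,:3]@d
def pt(cam,u,v,depth,T=None):
    o,d=ray(cam,u,v,T)
    if 'mount' in bot.camera_info(cam):
        c=bot.camera_info(cam);r=np.hypot((u-c['cx'])/c['fx'],(v-c['cy'])/c['fy']);return o+d*depth/np.cos(r)
    return o+d*depth
def tri(rs):
    A=0;b=0
    for o,d in rs:
        d=d/np.linalg.norm(d);P=np.eye(3)-np.outer(d,d);A=A+P;b=b+P@o
    x=np.linalg.solve(A,b)
    return x,[np.linalg.norm(np.cross(x-o,d/np.linalg.norm(d))) for o,d in rs]
E
python3 - <<'E'
from h import *
print(bot.get_obs())
for c in ['scene','top','wrist']:
    im,d=save(c,c+'0.png'); 
    print(c,bot.camera_info(c))
    for t in ['elbow_knob','elbow_pivot','tube_knob']:
        for r in bot.landmark_of(c,t): print(c,t,round(r['score'],2),np.array(r['xy'])*[512,384], d[min(383,int(r['xy'][1]*384)),min(511,int(r['xy'][0]*512))])
E
```

```text
pics
{'t': 0.0, 'q': array([ 1.01384852,  0.47779588,  0.02234173,  1.55646686, -0.01151414,
        1.10926212, -0.08309261]), 'joint_vel': array([ 0.00066098, -0.00089852,  0.00042589,  0.00035741, -0.0013615 ,
        0.00129215, -0.00024184]), 'joint_torque': array([-1.82598083e-04, -5.96439743e+01,  1.60775911e+00, -2.81203830e+01,
        1.24326753e-02,  9.05654335e-03,  4.03200681e-05]), 'eef_pos': array([ 0.292635  , -0.60761426,  0.23032205]), 'tool_rot': array([-8.63820762e-04,  9.74919771e-01,  2.22554772e-01, -2.59900995e-04]), 'contact_force': array([ 0.31479006, -0.12082113,  0.69681531]), 'torque': array([ 0.05544303, -0.03139493,  0.05060356]), 'gripper_width': 0.9992558861048013}
scene {'fx': 357.7052272439576, 'fy': 357.7052272439576, 'cx': 255.45197477337481, 'cy': 187.0262008754056, 'world_from_camera': array([[-0.38298086, -0.605441  ,  0.69768679,  1.01001589],
       [ 0.92374729, -0.25433922,  0.28636079,  0.25193892],
       [ 0.00407455,  0.75415698,  0.65668154,  0.59800932],
       [ 0.        ,  0.        ,  0.        ,  1.        ]])}
scene elbow_pivot 
[... 369 characters left out ...]
 0.98649274,  0.83163707],
       [ 0.        ,  0.        ,  0.        ,  1.        ]])}
top elbow_knob 0.82 [172.9024 218.1888] 0.6418231
top elbow_pivot 0.82 [189.2864 165.8112] 0.6967934
top tube_knob 0.72 [381.4912 223.296 ] 0.62233996
wrist {'fx': 297.3186396354542, 'fy': 297.3186396354542, 'cx': 256.03157929026696, 'cy': 193.13747607932035, 'mount': array([[ 4.03767612e-05,  9.56009126e-01,  2.93336920e-01,
         7.41303608e-02],
       [ 9.99999905e-01,  8.85312212e-05, -4.26176878e-04,
         2.53315024e-04],
       [-4.33398460e-04,  2.93336910e-01, -9.56009032e-01,
        -1.42114875e-01],
       [ 0.00000000e+00,  0.00000000e+00,  0.00000000e+00,
         1.00000000e+00]])}
```

View pics/scene0.png

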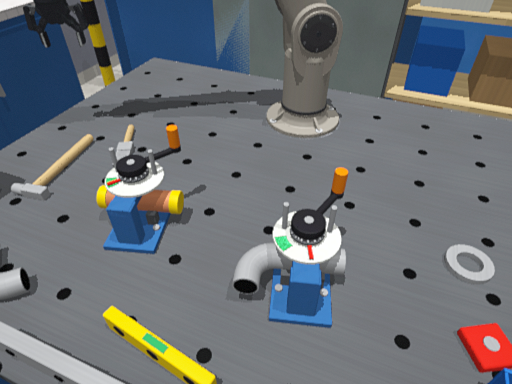

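View pics/top0.png

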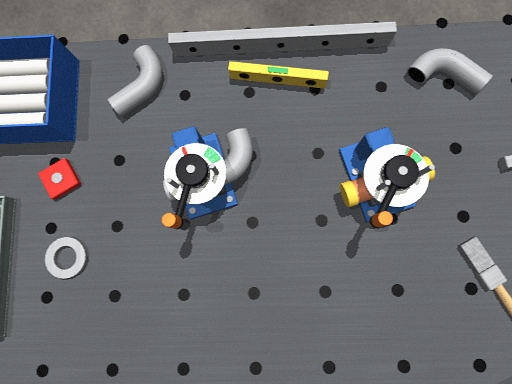

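The scene picture shows the elbow clamp with its knob at about (340,181) and pivot at (309,220). In the top view the knob is at (172,220), the pivot at (190,168), and the column at (187,138). The copper-tube clamp is the other one, with its knob at (173,135) in scene and (385,218) in top.

```bash
python3 - <<'E'
from h import *
def orange(im): 
    h=cv2.cvtColor(im,cv2.COLOR_RGB2HSV); return ((h[:,:,0]>5)&(h[:,:,0]<18)&(h[:,:,1]>200)&(h[:,:,2]>120)).astype(np.uint8)
res={}
for cam in ['scene','top']:
    im,d=bot.read_camera(cam)
    n,l,s,c=cv2.connectedComponentsWithStats(orange(im))
    for i in range(1,n):
        if s[i,4]>60:
            m=l==i; v,u=np.where(m); P=np.array([pt(cam,a,b,d[b,a]) for a,b in zip(u,v) if d[b,a]>0])
            top=P[P[:,2]>P[:,2].max()-.006]
            print(cam,s[i],c[i],'P mean',P.mean(0).round(4),'min',P.min(0).round(3),'max',P.max(0).round(3),'topmean',top.mean(0).round(4),len(top))
    # black hub / white plate/ column around elbow clamp
    big=cv2.resize(im[120:260,140:260] if cam=='top' else im[150:340,220:370],None,fx=4.5 if cam=='top' else 3.5,fy=4.5 if cam=='top' else 3.5,interpolation=cv2.INTER_CUBIC) 
    cv2.imwrite(f'pics/{cam}_zoom0.png',big[:600,:,::-1])
    np.savez(cam+'0.npz',im=im,d=d)
x,e=tri([ray('scene',306.4,211.0),ray('top',189.3,165.8)]);print('pivot',x,e)
x,e=tri([ray('scene',340.2,181),ray('top',172.9,218.2)]);print('knob',x,e)
E
```

```text
scene [167 128  12  21 170] [173.06470588 138.47647059] P mean [ 0.4915 -0.1481  0.1816] min [ 0.483 -0.159  0.159] max [ 0.498 -0.141  0.203] topmean [ 0.4907 -0.1481  0.1998] 23
scene [332 171  15  23 223] [338.55156951 183.24215247] P mean [0.5009 0.2041 0.182 ] min [0.494 0.193 0.16 ] max [0.505 0.214 0.203] topmean [0.5004 0.2037 0.2   ] 33
pivot [0.58652818 0.17170543 0.17827556] [np.float64(0.0017334776719523592), np.float64(0.0017334776719522909)]
knob [0.49329468 0.20327399 0.18096955] [np.float64(0.00230260299065503), np.float64(0.0023026029906550493)]
```

View pics/top_zoom0.png

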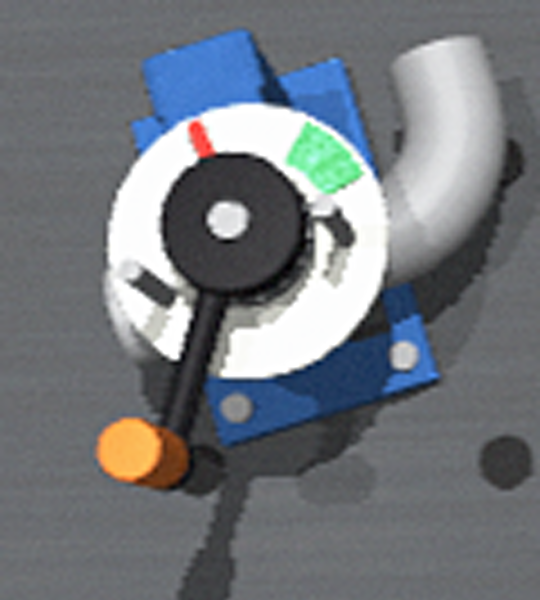

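View pics/scene_zoom0.png

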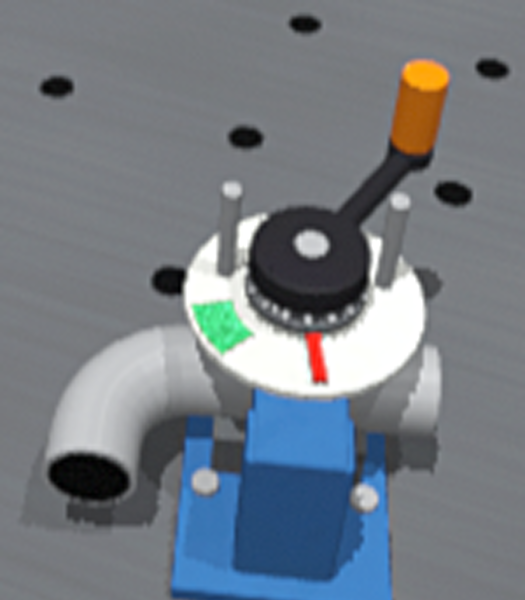

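The zooms show the red pointer at about (200,138) and the green sector around (325,157) on the white plate. The lever runs from hub (228,220) to knob (130,450), between the two pins, with the elbow at upper right. I'll work out the geometry on the plate plane.

```bash
cat > plate.py <<'E'
from h import *
def plate(im,d,cam,piv,T=None,rad=.075):
    """world angles about piv of red pointer and green sector"""
    h=cv2.cvtColor(im,cv2.COLOR_RGB2HSV); H,S,V=[h[:,:,i].astype(int) for i in range(3)]
    out={}
    for n,m in dict(red=((H<4)|(H>175))&(S>130)&(V>100),green=(H>60)&(H<85)&(S>90)&(V>80),white=(S<25)&(V>235)).items():
        P=[]
        for v,u in zip(*np.where(m&(d>0))):
            p=pt(cam,u,v,d[v,u],T)
            r=np.hypot(*(p-piv)[:2])
            if r<rad and .1<p[2]<.175: P.append(p)
        if len(P)<4: out[n]=None; continue
        P=np.array(P); z=np.median(P[:,2]); P=P[abs(P[:,2]-z)<.01]
        a=np.degrees(np.unwrap(np.arctan2(P[:,1]-piv[1],P[:,0]-piv[0])))
        c=P.mean(0); rr=np.hypot(*(P-piv)[:,:2].T)
        out[n]=dict(n=len(P),z=round(z,4),mean=c.round(4),ang=round(float(np.degrees(np.arctan2(c[1]-piv[1],c[0]-piv[0]))),1),amin=a.min().round(1),amax=a.max().round(1),r=(rr.min().round(4),rr.max().round(4)))
    return out
E
python3 - <<'E'
from plate import *
piv=np.array([.5865,.1717,.18])
for cam in ['top','scene']:
    f=np.load(cam+'0.npz');print(cam)
    for k,v in plate(f['im'],f['d'],cam,piv).items(): print(k,v)
# direct: project top picture pixels (zoom coords/4.5+offset) to planes
f=lambda u,v:(140+u/4.5,120+v/4.5)
g=lambda u,v:(220+u/3.5,150+v/3.5)
d=np.load('top0.npz')['d'];ds=np.load('scene0.npz')['d']
for n,(u,v) in dict(hub=(228,220),plateL=(108,245),plateR=(388,240),plateT=(248,102),plateB=(245,380),colL=(150,68),colR=(240,35),b1=(240,405),b2=(405,352),pinL=(132,270),pinR=(322,205),knob=(128,450)).items():
    a,b=f(u,v); print('top',n,pt('top',a,b,d[int(round(b)),int(round(a))]).round(4))
for n,(u,v) in dict(hub=(311,243),pinL=(231,188),pinR=(400,201),knob=(425,77)).items():
    a,b=g(u,v); print('scene',n,pt('scene',a,b,ds[int(round(b)),int(round(a))]).round(4))
for n,p,q in [('hub',(228,220),(311,243)),('knobtop',(128,450),(425,76)),('pinA',(132,268),(400,200)),('pinB',(322,203),(231,187))]:
    print(n,tri([ray('top',*f(*p)),ray('scene',*g(*q))]))
E
```

```text
topTraceback (most recent call last):
  File "<stdin>", line 5, in <module>
  File "plate.py", line 9, in plate
    p=pt(cam,u,v,d[v,u],T)
  File "h.py", line 22, in pt
    if 'mount' in bot.camera_info(cam):
                  ~~~~~~~~~~~~~~~^^^^^
ValueError: time passes only in moves, steps and waits
```

```bash
python3 - <<'E'
s=open('h.py').read()
s=s.replace("def save(","import functools\n@functools.lru_cache(None)\ndef ci(c): return bot.camera_info(c)\ndef save(",1).replace("c=bot.camera_info(cam)","c=ci(cam)").replace("in bot.camera_info(cam)","in ci(cam)")
open('h.py','w').write(s)
E
cat > g.py <<'E'
from plate import *
piv=np.array([.5865,.1717,.18])
for cam in ['top','scene']:
    f=np.load(cam+'0.npz');print(cam)
    for k,v in plate(f['im'],f['d'],cam,piv).items(): print(k,v)
f=lambda u,v:(140+u/4.5,120+v/4.5)
g=lambda u,v:(220+u/3.5,150+v/3.5)
d=np.load('top0.npz')['d'];ds=np.load('scene0.npz')['d']
for n,(u,v) in dict(hub=(228,220),colL=(150,68),colR=(240,35),b1=(240,405),b2=(405,352),knob=(128,450)).items():
    a,b=f(u,v); print('top',n,pt('top',a,b,d[int(round(b)),int(round(a))]).round(4))
for n,(u,v) in dict(hub=(311,243),knob=(425,77)).items():
    a,b=g(u,v); print('scene',n,pt('scene',a,b,ds[int(round(b)),int(round(a))]).round(4))
for n,p,q in [('hub',(228,220),(311,243)),('knobtop',(128,450),(425,76)),('pinA',(132,268),(400,200)),('pinB',(322,203),(231,187))]:
    print(n,tri([ray('top',*f(*p)),ray('scene',*g(*q))]))
E
python3 g.py
```

```text
top
red {'n': 22, 'z': np.float64(0.1253), 'mean': array([0.6289, 0.1957, 0.1251]), 'ang': 29.5, 'amin': np.float64(26.6), 'amax': np.float64(33.5), 'r': (np.float64(0.0426), np.float64(0.0564))}
green {'n': 143, 'z': np.float64(0.12), 'mean': array([0.6198, 0.1435, 0.12  ]), 'ang': -40.3, 'amin': np.float64(-60.8), 'amax': np.float64(-21.0), 'r': (np.float64(0.0347), np.float64(0.0538))}
white {'n': 1277, 'z': np.float64(0.1192), 'mean': array([0.5847, 0.174 , 0.1192]), 'ang': 128.3, 'amin': np.float64(-91.2), 'amax': np.float64(267.3), 'r': (np.float64(0.0255), np.float64(0.0648))}
scene
red {'n': 53, 'z': np.float64(0.1276), 'mean': array([0.6253, 0.1923, 0.1278]), 'ang': 28.0, 'amin': np.float64(23.4), 'amax': np.float64(35.4), 'r': (np.float64(0.0322), np.float64(0.0584))}
green {'n': 144, 'z': np.float64(0.1221), 'mean': array([0.6199, 0.1429, 0.1221]), 'ang': -40.8, 'amin': np.float64(-60.7), 'amax': np.float64(-21.4), 'r': (np.float64(0.0339), np.float64(0.055))}
white {'n': 1083, 'z': np.float64(0.1215), 'mean': array([0.6054, 0.1868, 0.1214]), 'ang': 38.6, 'amin': np.float64(-245.6), 'amax': np.float64(113.9), 'r': (np.float64(0.0262), np.float64(0.0631))}
top hub [0.5851 0.1754 0.1579]
top colL [0.665  0.2199 0.1127]
top colR [0.678  0.1799 0.1139]
top b1 [0.5268 0.2    0.0176]
top b2 [0.5502 0.1204 0.016 ]
top knob [0.4893 0.2038 0.1985]
scene hub [0.586  0.176  0.1593]
scene knob [0.4928 0.2043 0.2021]
hub (array([0.58500597, 0.17556954, 0.15810173]), [np.float64(0.00023084229801342195), np.float64(0.0002308422980134261)])
knobtop (array([0.48909976, 0.20369835, 0.19977203]), [np.float64(0.00021005306959870487), np.float64(0.0002100530695987452)])
pinA (array([0.56198891, 0.20971954, 0.17926069]), [np.float64(0.0012515619085152704), np.float64(0.0012515619085152866)])
pinB (array([0.5853604 , 0.13354933, 0.18041706]), [np.float64(4.456841263499514e-05), np.float64(4.4568412635069584e-05)])
```

The measurements agree:

| Quantity | Value |
|---|---|
| Pivot | (0.585, 0.1755) |
| Knob | (0.489, 0.2037), 100 mm from the pivot |
| Lever, world angle | 163.6° |
| Clamp yaw | about 16.3° |
| Screw | about -0.39 |

I'll start the approach.

```bash
python3 -m jog '[[[46.3,-34.4,-10],[0,0,0],-1],[[46.3,-34.4,-10],[0,0,0],-1],[[46.3,-34.4,-10],[0,0,0],-1],[[46.3,-34.4,-10],[0,0,0],-1],[[46.3,-34.4,-10],[0,0,0],-1],[[46.3,-34.4,-10],[0,0,0],-1],[[46.3,-34.4,-10],[0,0,0],-1],[[0,0,0],[0,0,10.5],-1],[[0,0,0],[0,0,10.5],-1],[[0,0,0],[0,0,10.5],-1],[[0,0,0],[0,0,10.6],-1]]'
cat > rel.py <<'E'
from h import *
def rel(target,ang=None):
    T=pose(); d=T[:3,:3].T@(np.array(target)-T[:3,3])*1000
    x=T[:3,0]; print('TCP',T[:3,3].round(4),'toolx ang',np.degrees(np.arctan2(x[1],x[0])).round(2),'tilt',T[:3,2].round(4),'shift mm',d.round(1),'q',bot.get_obs()['q'].round(2),'t',bot.get_obs()['t'],'F',bot.get_obs()['contact_force'].round(1),'w',bot.get_obs()['gripper_width'])
E
python3 -c "
from rel import *
rel([.4895,.2037,.28])"
```

```text
t: 2.08
eef_pos: [0.4804, -0.2506, 0.3015]
tool_rot: [0.0, 0.989, -0.146, 0.0]
contact_force: [-0.0, 0.3, 0.1]
gripper_width: 0.999
TCP [ 0.4804 -0.2506  0.3015] toolx ang -16.73 tilt [ 2.e-04 -1.e-04 -1.e+00] shift mm [-122.1 -437.7   21.4] q [ 0.43  0.2  -0.08  1.78  0.02  1.16 -1.51] t 2.075 F [-0.   0.3  0.1] w 0.999254839924484
```

```bash
python3 -m jog '[[[-15.3,-54.7,0],[0,0,0],-1],[[-15.3,-54.7,0],[0,0,0],-1],[[-15.3,-54.7,0],[0,0,0],-1],[[-15.3,-54.7,0],[0,0,0],-1],[[-15.3,-54.7,0],[0,0,0],-1],[[-15.3,-54.7,0],[0,0,0],-1],[[-15.3,-54.7,0],[0,0,0],-1],[[-15.2,-54.8,0],[0,0,0],-1],[[0,0,0],[0,0,0],-1]]'
python3 - <<'E'
from rel import *
from plate import plate
rel([.4895,.2037,.161])
T=pose(); im,d=save('wrist','w1.png')
for t in ['elbow_knob','elbow_pivot']:
    for r in bot.landmark_of('wrist',t)[:2]: print(t,r['score'],np.array(r['xy'])*[512,384])
E
```

```text
t: 3.2
eef_pos: [0.4854, 0.2092, 0.3016]
tool_rot: [-0.001, 0.99, -0.138, -0.0]
contact_force: [-0.2, -0.6, -0.5]
gripper_width: 1.001
TCP [0.4854 0.2092 0.3016] toolx ang -15.91 tilt [-0.      0.0027 -1.    ] shift mm [  5.6   4.5 140.5] q [-0.15  0.2  -0.43  1.79  0.09  1.16 -2.46] t 3.2 F [-0.2 -0.6 -0.5] w 1.0014220756404792
elbow_knob 0.64 [259.0208 178.9824]
elbow_pivot 0.71 [257.5872  69.0816]
```

View pics/w1.png

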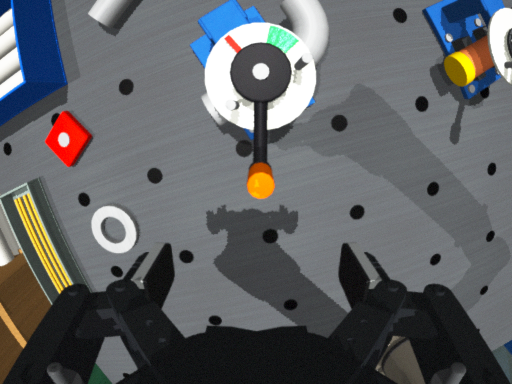

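The wrist view shows the knob top at (261,187), the hub at (261,72), the pointer at (234,44) and green at (283,38).

```bash
python3 - <<'E'
from rel import *
from plate import plate
T=pose(); im,d=save('wrist','w2.png'); 
rel([.4895,.2037,.161])
o=lambda u,v,z:(lambda r:r[0]+r[1]*(z-r[0][2])/r[1][2])(ray('wrist',u,v,T))
print('knob',o(261,187,.2),pt('wrist',261,187,d[187,261],T),'hub',o(261,72,.158),pt('wrist',261,72,d[72,261],T))
k=plate(im,d,'wrist',np.array([.585,.1755,.18]),T)
for a in k.items():print(a)
big=cv2.resize(im[10:210,190:330],None,fx=3,fy=3,interpolation=cv2.INTER_CUBIC);cv2.imwrite('pics/w2z.png',big[:,:,::-1])
E
```

```text
TCP [0.4869 0.2023 0.3012] toolx ang -16.51 tilt [ 0.e+00 -9.e-04 -1.e+00] shift mm [  2.1  -2.2 140.2] q [-0.14  0.2  -0.43  1.8   0.09  1.16 -2.46] t 3.4 F [-0.2  0.6 -0.1] w 1.0009437307600975
knob [0.49046516 0.19646121 0.2       ] [0.49095739 0.19635266 0.20177424] hub [0.58685507 0.16746062 0.158     ] [0.5869825  0.16739837 0.15674177]
('red', {'n': 104, 'z': np.float64(0.1265), 'mean': array([0.6278, 0.1939, 0.1265]), 'ang': 23.3, 'amin': np.float64(18.5), 'amax': np.float64(27.8), 'r': (np.float64(0.0361), np.float64(0.0567))})
('green', {'n': 417, 'z': np.float64(0.1212), 'mean': array([0.6209, 0.1428, 0.1213]), 'ang': -42.3, 'amin': np.float64(-60.0), 'amax': np.float64(-25.0), 'r': (np.float64(0.0375), np.float64(0.0585))})
('white', {'n': 4568, 'z': np.float64(0.1205), 'mean': array([0.5849, 0.1794, 0.1205]), 'ang': 91.4, 'amin': np.float64(-104.9), 'amax': np.float64(613.1), 'r': (np.float64(0.0307), np.float64(0.0629))})
```

View pics/w2z.png

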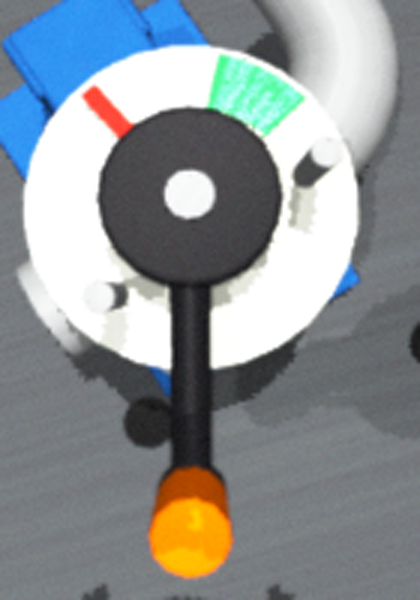

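In the zoom the knob top is at full-frame pixel (253,190) and the hub at (253,74). The arm was still settling, so I'll measure again.

```bash
python3 -m jog '[[[0,0,0],[0,0,0],-1],[[0,0,0],[0,0,0],-1]]' >/dev/null; python3 - <<'E'
from rel import *
T=pose(); im,d=save('wrist','w3.png'); rel([.4895,.2037,.161])
def blob(m,near):
    n,l,s,c=cv2.connectedComponentsWithStats(m.astype(np.uint8)); i=min(range(1,n),key=lambda i:np.hypot(*(c[i]-near))+(1e3 if s[i,4]<25 else 0)); return c[i],s[i],l==i
h=cv2.cvtColor(im,cv2.COLOR_RGB2HSV).astype(int)
c,s,m=blob((h[:,:,0]>8)&(h[:,:,0]<22)&(h[:,:,1]>180)&(h[:,:,2]>225),(253,190))
print('knob',c,s,np.median([pt('wrist',u,v,d[v,u],T) for v,u in zip(*np.where(m))],0))
g=(h[:,:,1]<40)&(h[:,:,2]>150); 
c,s,m=blob(g,(253,74)); print('hub',c,s,np.median([pt('wrist',u,v,d[v,u],T) for v,u in zip(*np.where(m))],0))
E
```

```text
TCP [0.4867 0.2031 0.3014] toolx ang -16.46 tilt [ 3.e-04 -1.e-04 -1.e+00] shift mm [  2.4  -1.3 140.4] q [-0.14  0.2  -0.43  1.8   0.09  1.16 -2.46] t 3.7 F [ 0.1  0.3 -0.5] w 1.0006748129065766
knob [253.43457944 187.10046729] [240 176  27  26 428] [0.49272231 0.20240244 0.20150137]
hub [252.9103139   74.30044843] [245  67  17  16 223] [0.5869033  0.17551946 0.15883183]
```

```bash
python3 -m jog '[[[4,-0.5,50],[0,0,0],-1],[[0,0,50],[0,0,0],-1],[[0,0,25],[0,0,0],-1],[[0,0,15],[0,0,0],-1],[[0,0,0],[0,0,0],0],[[0,0,0],[0,0,0],1],[[0,0,0],[0,0,0],1],[[0,0,0],[0,0,0],1],[[0,0,0],[0,0,0],1],[[0,0,0],[0,0,0],1]]' 60
python3 - <<'E'
from rel import *
rel([.4905,.2035,.161])
save('wrist','w4.png')
E
```

```text
t: 4.95
eef_pos: [0.4912, 0.2037, 0.1623]
tool_rot: [-0.001, 0.99, -0.142, 0.001]
contact_force: [-0.2, -0.2, 5.9]
gripper_width: 0.266
TCP [0.4912 0.2037 0.1623] toolx ang -16.38 tilt [ 1.8e-03  9.0e-04 -1.0e+00] shift mm [-0.6  0.4  1.3] q [-0.17  0.35 -0.41  1.94  0.18  0.88 -2.53] t 4.95 F [-0.2 -0.2  5.9] w 0.2663271927709194
```

View pics/w4.png

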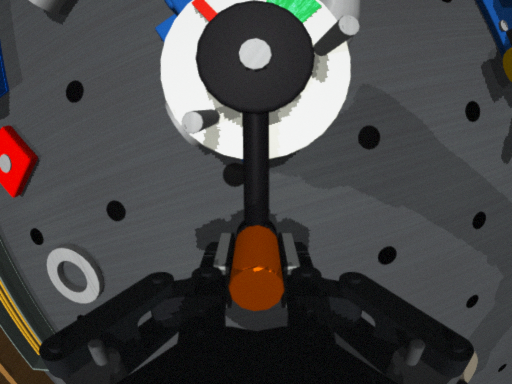

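The knob at (258,265) is held between the pads and the opening reads about 23 mm. Lifting now.

```bash
python3 -m jog '[[[0,0,-5],[0,0,0],1],[[0,0,-5],[0,0,0],1],[[0,0,-1],[0,0,0],1],[[0,0,0],[0,0,0],1]]' 70
python3 - <<'E'
from rel import *
rel([.4905,.2035,.161])
save('scene','s5.png');save('wrist','w5.png')
E
```

```text
t: 5.5
eef_pos: [0.4908, 0.2028, 0.1721]
tool_rot: [0.0, 0.99, -0.143, 0.0]
contact_force: [4.7, -0.8, -6.1]
gripper_width: 0.265
TCP [0.4908 0.2028 0.1721] toolx ang -16.41 tilt [ 3.e-04 -3.e-04 -1.e+00] shift mm [-0.5 -0.6 11.1] q [-0.17  0.34 -0.41  1.94  0.17  0.9  -2.53] t 5.5 F [ 4.7 -0.8 -6.1] w 0.265033264901526
```

View pics/s5.png

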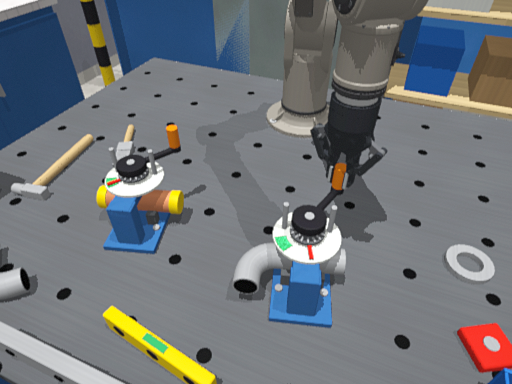

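View pics/w5.png

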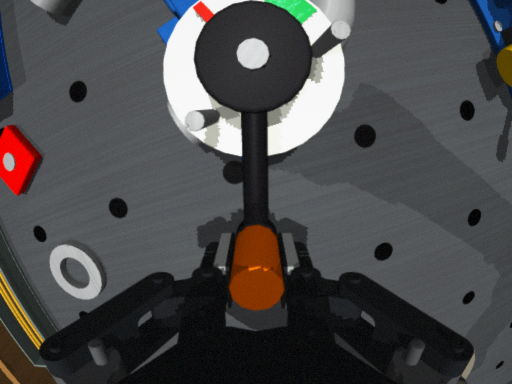

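Lifted about 10 mm, with 6 N of spring load showing on the wrist. Swinging back counter-clockwise by 73.6°.

```bash
python3 -m jog '[[[1.3,16,0],[0,0,-9.2],1],[[1.3,16,0],[0,0,-9.2],1],[[1.3,16,0],[0,0,-9.2],1],[[1.3,16,0],[0,0,-9.2],1],[[0,0,0],[0,0,0],1]]'
python3 -c "
from rel import *
rel([.4905,.2035,.161])"
python3 -m jog '[[[1.3,16,0],[0,0,-9.2],1],[[1.3,16,0],[0,0,-9.2],1],[[1.3,16,0],[0,0,-9.2],1],[[1.3,16,0],[0,0,-9.2],1],[[0,0,0],[0,0,0],1],[[0,0,0],[0,0,0],1]]'
python3 - <<'E'
from rel import *
from plate import plate
rel([.4905,.2035,.161]); p=pose()[:3,3]-[.5855,.1755,0]; print('lever',np.degrees(np.arctan2(p[1],p[0]))%360,np.hypot(p[0],p[1]))
for c in ['scene','top','wrist']: save(c,c[0]+'6.png')
E
```

```text
t: 6.22
eef_pos: [0.494, 0.1399, 0.1726]
tool_rot: [-0.001, 0.984, 0.177, 0.001]
contact_force: [4.8, 2.5, -6.5]
gripper_width: 0.265
TCP [0.494  0.1399 0.1726] toolx ang 20.42 tilt [ 0.0019  0.0017 -1.    ] shift mm [ 18.9 -60.9  11.7] q [ 0.04  0.33 -0.52  1.97  0.21  0.89 -1.8 ] t 6.225 F [ 4.8  2.5 -6.5] w 0.2651946567397502
t: 6.98
eef_pos: [0.5322, 0.0926, 0.1723]
tool_rot: [-0.001, 0.878, 0.479, 0.0]
contact_force: [3.4, 4.3, -5.9]
gripper_width: 0.267
TCP [0.5322 0.0926 0.1723] toolx ang 57.26 tilt [-1.0e-04  2.1e-03 -1.0e+00] shift mm [ 70.7 -95.   11.5] q [ 0.21  0.39 -0.62  1.91  0.28  0.93 -1.11] t 6.975 F [ 3.4  4.3 -5.9] w 0.26665292016074227
lever 237.24907288120818 0.0985788907419311
```

View pics/s6.png

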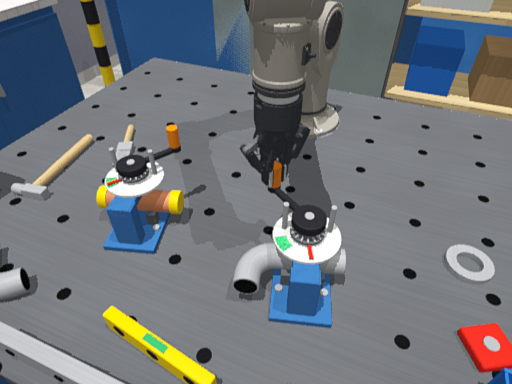

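View pics/w6.png

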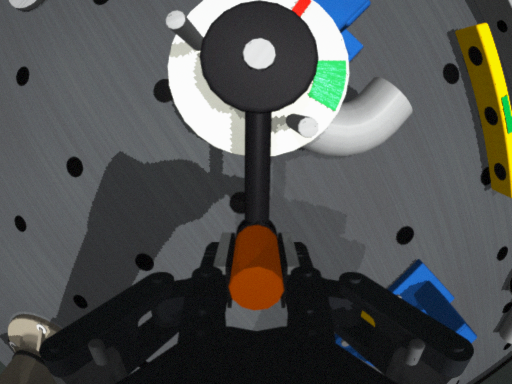

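The lever is now at about 221° in the clamp frame and the pointer is unmoved at scene (311,252). Lowering.

```bash
python3 -m jog '[[[0,0,4],[0,0,0],1],[[0,0,0],[0,0,0],1]]' 20
python3 -m jog '[[[0,0,3],[0,0,0],1],[[0,0,0],[0,0,0],1]]' 20
python3 -m jog '[[[0,0,2],[0,0,0],1],[[0,0,2],[0,0,0],1],[[0,0,0],[0,0,0],1]]' 20
```

```text
t: 7.38
eef_pos: [0.5322, 0.0925, 0.1682]
tool_rot: [-0.001, 0.878, 0.479, 0.001]
contact_force: [2.6, 4.3, -6.7]
gripper_width: 0.262
t: 7.62
eef_pos: [0.5324, 0.0924, 0.1655]
tool_rot: [-0.0, 0.878, 0.479, 0.001]
contact_force: [2.4, 4.5, -3.5]
gripper_width: 0.262
t: 8.0
eef_pos: [0.5327, 0.0921, 0.1623]
tool_rot: [-0.0, 0.878, 0.479, 0.001]
contact_force: [0.1, 4.7, 6.2]
gripper_width: 0.266
```

```bash
python3 -m jog '[[[0,0,0],[0,0,0],0.2],[[0,0,0],[0,0,0],0.2],[[0,0,0],[0,0,0],0.2]]' 20
python3 - <<'E'
from rel import *
rel([.5,.1,.161])
for c in ['scene','wrist']:
    im,d=save(c,c[0]+'7.png'); 
    if c=='scene':
        np.savez('s7.npz',im=im,d=d)
        h=cv2.cvtColor(im,cv2.COLOR_RGB2HSV).astype(int)
        v,u=np.where((h[:,:,0]>5)&(h[:,:,0]<18)&(h[:,:,1]>200)&(h[:,:,2]>100)); P=np.array([pt(c,a,b,d[b,a]) for a,b in zip(u,v) if d[b,a]>0 and a>230])
        P=P[P[:,2]>.12];print(len(P),'zmax',np.sort(P[:,2])[-8:].round(4),P.mean(0))
cv2.imwrite('pics/s7z.png',cv2.resize(im[0:1],None,fx=1,fy=1))
im=np.load('s7.npz')['im'];cv2.imwrite('pics/s7z.png',cv2.resize(im[130:290,230:370],None,fx=3.7,fy=3.7,interpolation=cv2.INTER_CUBIC)[:,:,::-1])
E
```

```text
t: 8.38
eef_pos: [0.5321, 0.0901, 0.1609]
tool_rot: [0.0, 0.878, 0.479, -0.001]
contact_force: [-0.3, -0.6, -0.1]
gripper_width: 0.401
TCP [0.5321 0.0901 0.1609] toolx ang 57.18 tilt [-1.e-03 -9.e-04 -1.e+00] shift mm [ -9.  -32.4  -0.1] q [ 0.21  0.4  -0.61  1.92  0.29  0.91 -1.12] t 8.375 F [-0.3 -0.6 -0.1] w 0.40065023122683435
287 zmax [0.2031 0.2032 0.2032 0.2032 0.2036 0.2036 0.204  0.2043] [0.53680991 0.0964586  0.18710282]
```

View pics/s7z.png

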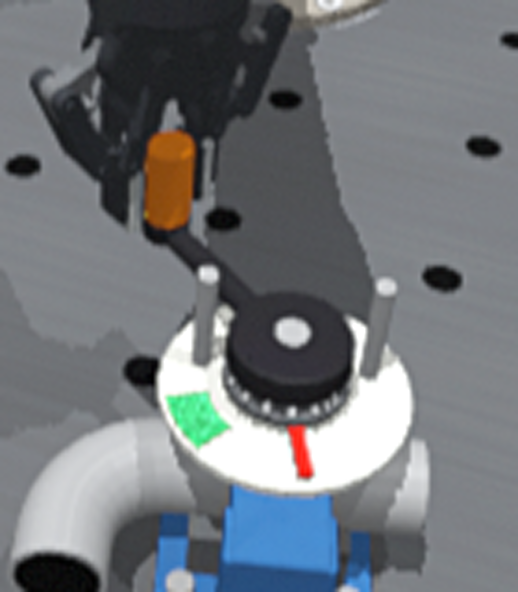

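View pics/w7.png

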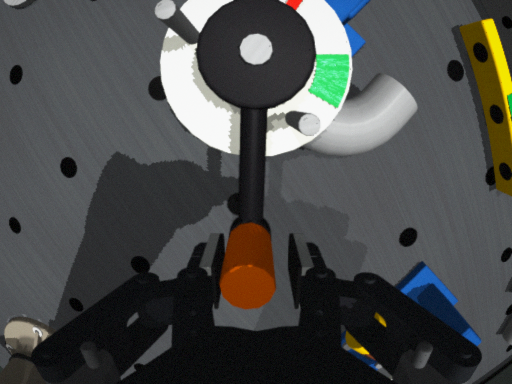

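After release the knob top is back at 0.203 m, the same as at the start, and the lever looks down. I'll push it clockwise within the loose jaws and watch the pointer.

```bash
python3 -m jog '[[[0.8,-12.2,0],[0,0,7],0.2],[[0.8,-12.2,0],[0,0,7],0.2],[[0.8,-12.2,0],[0,0,7],0.2],[[0.2,-7,0],[0,0,4],0.2],[[0,0,0],[0,0,0],0.2]]' 20
cat > chk.py <<'E'
from rel import *
from plate import plate
import sys
tag=sys.argv[1]
rel([.5,.1,.161]); T=pose(); p=T[:3,3]-[.5855,.1755,0]; print('tool about pivot',(np.degrees(np.arctan2(p[1],p[0]))%360).round(1),np.hypot(p[0],p[1]).round(4))
im,d=save('wrist',f'w{tag}.png'); r=plate(im,d,'wrist',np.array([.5855,.1755,.18]),T)
print('wrist',r['red'],r['green'] and r['green']['ang'])
im,d=save('scene',f's{tag}.png'); r=plate(im,d,'scene',np.array([.5855,.1755,.18]))
print('scene',r['red'],r['green'] and r['green']['ang'])
h=cv2.cvtColor(im,cv2.COLOR_RGB2HSV).astype(int)
v,u=np.where((h[:,:,0]>5)&(h[:,:,0]<18)&(h[:,:,1]>200)&(h[:,:,2]>100)); P=np.array([pt('scene',a,b,d[b,a]) for a,b in zip(u,v) if d[b,a]>0 and a>230])
P=P[P[:,2]>.12]; k=P.mean(0)-[.5855,.1755,0]; print('knob n',len(P),'zmax',np.sort(P[:,2])[-6:].round(4),P.mean(0).round(4),'ang',np.degrees(np.arctan2(k[1],k[0]))%360)
cv2.imwrite(f'pics/s{tag}z.png',cv2.resize(im[130:290,230:370],None,fx=3.7,fy=3.7,interpolation=cv2.INTER_CUBIC)[:,:,::-1])
E
python3 chk.py 8
```

```text
t: 9.1
eef_pos: [0.5017, 0.1214, 0.1611]
tool_rot: [0.0, 0.961, 0.278, -0.0]
contact_force: [0.3, -1.2, -1.4]
gripper_width: 0.402
TCP [0.5017 0.1214 0.1611] toolx ang 32.28 tilt [-4.e-04 -9.e-04 -1.e+00] shift mm [-12.9  17.2   0.2] q [ 0.09  0.35 -0.54  1.97  0.23  0.88 -1.58] t 9.1 F [ 0.3 -1.2 -1.4] w 0.4024548441008897
tool about pivot 212.8 0.0997
wrist {'n': 26, 'z': np.float64(0.1265), 'mean': array([0.6273, 0.1826, 0.1262]), 'ang': 9.6, 'amin': np.float64(6.8), 'amax': np.float64(14.8), 'r': (np.float64(0.0406), np.float64(0.0443))} -43.2
scene {'n': 49, 'z': np.float64(0.1274), 'mean': array([0.6282, 0.1839, 0.1276]), 'ang': 11.1, 'amin': np.float64(5.4), 'amax': np.float64(16.9), 'r': (np.float64(0.0309), np.float64(0.0588))} -43.4
knob n 243 zmax [0.2035 0.2035 0.2036 0.2036 0.2037 0.2039] [0.5136 0.12   0.1866] ang 217.6255397040661
```

View pics/s8z.png

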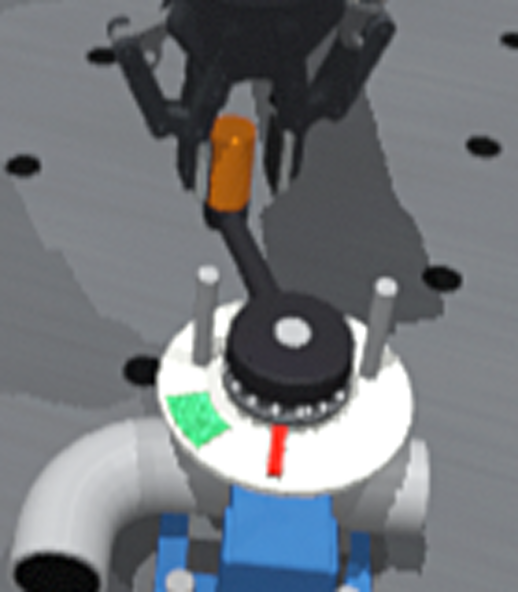

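View pics/w8.png

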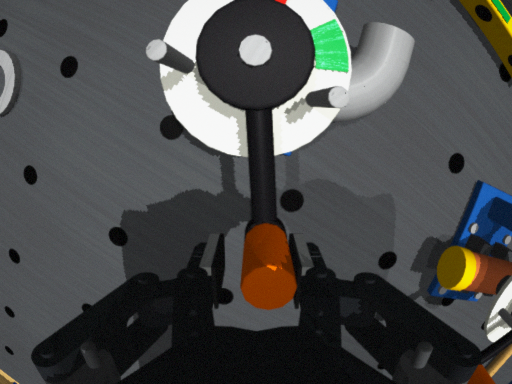

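The clutch has engaged: the pointer moved from 23° to about 11° in world angle, at scene zoom (276,450). The green middle is at about -43°, so about 54° remain. I'll turn 48° and check.

```bash
python3 -m jog '[[[1,-13.9,0],[0,0,8],0.2],[[1,-13.9,0],[0,0,8],0.2],[[1,-13.9,0],[0,0,8],0.2],[[1,-13.9,0],[0,0,8],0.2],[[1,-13.9,0],[0,0,8],0.2],[[1,-13.9,0],[0,0,8],0.2],[[0,0,0],[0,0,0],0.2],[[0,0,0],[0,0,0],0.2]]' 20
python3 chk.py 9
```

```text
t: 10.2
eef_pos: [0.4906, 0.2018, 0.1612]
tool_rot: [0.0, 0.991, -0.136, -0.0]
contact_force: [0.3, -0.1, 1.1]
gripper_width: 0.397
TCP [0.4906 0.2018 0.1612] toolx ang -15.63 tilt [-2.e-04  0.e+00 -1.e+00] shift mm [36.5 95.5  0.2] q [-0.18  0.35 -0.4   1.95  0.17  0.87 -2.51] t 10.2 F [ 0.3 -0.1  1.1] w 0.39717551602229145
tool about pivot 164.5 0.0985
wrist {'n': 58, 'z': np.float64(0.1266), 'mean': array([0.6197, 0.1503, 0.1265]), 'ang': -36.4, 'amin': np.float64(-39.9), 'amax': np.float64(-31.7), 'r': (np.float64(0.0406), np.float64(0.0455))} -52.5
scene {'n': 43, 'z': np.float64(0.1276), 'mean': array([0.6197, 0.1518, 0.1278]), 'ang': -34.7, 'amin': np.float64(-41.5), 'amax': np.float64(-27.2), 'r': (np.float64(0.0314), np.float64(0.0557))} -44.7
knob n 298 zmax [0.2033 0.2034 0.2034 0.2034 0.2034 0.2035] [0.499  0.1957 0.1859] ang 166.84150805225468
```

View pics/s9z.png

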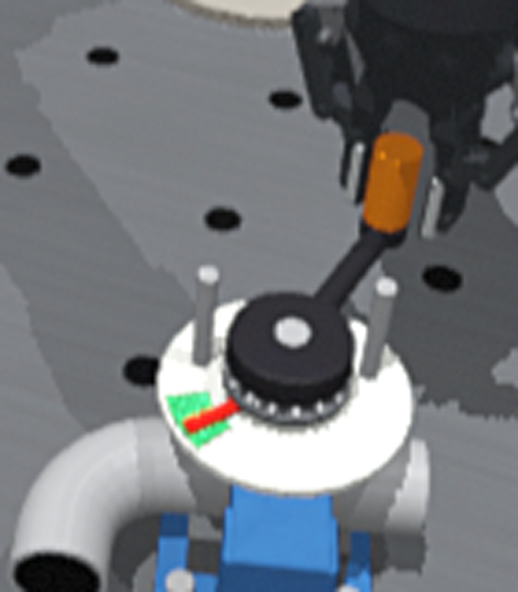

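View pics/w9.png

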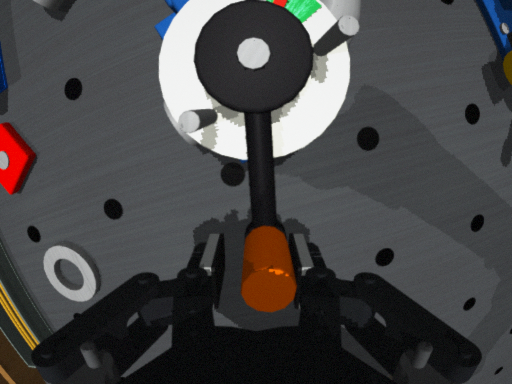

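The pointer is at about -35.5°, inside green but short of the middle. About 7.5–8° more.

```bash
python3 -m jog '[[[0.2,-7,0],[0,0,4],0.2],[[0.2,-6.6,0],[0,0,3.8],0.2],[[0,0,0],[0,0,0],0.2],[[0,0,0],[0,0,0],0.2]]' 20
python3 chk.py 10
```

```text
t: 10.8
eef_pos: [0.4951, 0.2144, 0.1613]
tool_rot: [0.0, 0.979, -0.204, -0.0]
contact_force: [0.1, -2.2, 0.7]
gripper_width: 0.396
TCP [0.4951 0.2144 0.1613] toolx ang -23.52 tilt [-1.e-04 -3.e-04 -1.e+00] shift mm [ 50.2 102.9   0.3] q [-0.22  0.36 -0.37  1.93  0.17  0.88 -2.66] t 10.8 F [ 0.1 -2.2  0.7] w 0.39612579665614595
tool about pivot 156.7 0.0985
wrist {'n': 59, 'z': np.float64(0.1265), 'mean': array([0.6164, 0.1466, 0.1265]), 'ang': -43.1, 'amin': np.float64(-46.6), 'amax': np.float64(-38.2), 'r': (np.float64(0.04), np.float64(0.0451))} -54.6
scene {'n': 42, 'z': np.float64(0.1274), 'mean': array([0.6172, 0.1476, 0.1274]), 'ang': -41.3, 'amin': np.float64(-46.5), 'amax': np.float64(-34.5), 'r': (np.float64(0.0309), np.float64(0.0563))} -40.6
knob n 314 zmax [0.2034 0.2038 0.2039 0.2039 0.204  0.204 ] [0.5017 0.2083 0.1862] ang 158.62822335976344
```

View pics/s10z.png

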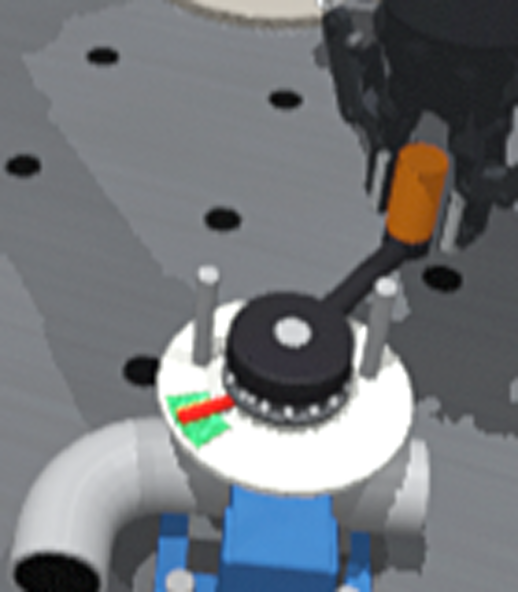

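The pointer, at about -42°, is now mid-green (middle about -42.8°). I'll back the pad off, open and retreat straight up.

```bash
python3 -m jog '[[[0,3,0],[0,0,0],0],[[0,0,0],[0,0,0],-1],[[0,0,0],[0,0,0],-1],[[0,0,0],[0,0,0],-1],[[0,0,0],[0,0,0],-1]]' 20
python3 -m jog '[[[0,0,-20],[0,0,0],-1],[[0,0,-50],[0,0,0],-1],[[0,0,-50],[0,0,0],-1],[[-40,0,-20],[0,0,0],-1],[[0,0,0],[0,0,0],-1],[[0,0,0],[0,0,0],-1],[[0,0,0],[0,0,0],-1]]'
python3 chk.py 11
python3 - <<'E'
from plate import *
im,d=save('top','t11.png')
print(plate(im,d,'top',np.array([.5855,.1755,.18])))
E
```

```text
t: 11.52
eef_pos: [0.4939, 0.2124, 0.1613]
tool_rot: [-0.0, 0.979, -0.204, 0.0]
contact_force: [-0.3, -0.4, 0.2]
gripper_width: 0.999
t: 12.4
eef_pos: [0.4575, 0.2275, 0.3003]
tool_rot: [0.001, 0.979, -0.205, -0.001]
contact_force: [1.4, 0.1, -0.5]
gripper_width: 1.002
TCP [0.4575 0.2275 0.3003] toolx ang -23.65 tilt [-1.4e-03 -9.0e-04 -1.0e+00] shift mm [ 90.1  99.5 139.4] q [-0.22  0.17 -0.41  1.83  0.07  1.16 -2.64] t 12.4 F [ 1.4  0.1 -0.5] w 1.0019881874727479
tool about pivot 157.9 0.1381
wrist {'n': 61, 'z': np.float64(0.1263), 'mean': array([0.6202, 0.1431, 0.1263]), 'ang': -43.0, 'amin': np.float64(-46.6), 'amax': np.float64(-39.9), 'r': (np.float64(0.0389), np.float64(0.0562))} -44.9
scene {'n': 42, 'z': np.float64(0.1275), 'mean': array([0.6173, 0.1477, 0.1275]), 'ang': -41.2, 'amin': np.float64(-47.1), 'amax': np.float64(-34.9), 'r': (np.float64(0.031), np.float64(0.0567))} -40.6
knob n 232 zmax [0.202  0.2024 0.2026 0.203  0.2034 0.2038] [0.5045 0.2058 0.1807] ang 159.48024109847776
{'red': {'n': 41, 'z': np.float64(0.1252), 'mean': array([0.6167, 0.1464, 0.1246]), 'ang': -43.1, 'amin': np.float64(-47.1), 'amax': np.float64(-35.8), 'r': (np.float64(0.0312), np.float64(0.0563))}, 'green': {'n': 93, 'z': np.float64(0.1198), 'mean': array([0.6191, 0.1428, 0.12  ]), 'ang': -44.2, 'amin': np.float64(-61.4), 'amax': np.float64(-24.7), 'r': (np.float64(0.0368), np.float64(0.057))}, 'white': {'n': 1316, 'z': np.float64(0.1193), 'mean': array([0.5856, 0.1745, 0.1193]), 'ang': -83.4, 'amin': np.float64(-270.1), 'amax': np.float64(88.4), 'r': (np.float64(0.0288), np.float64(0.0608))}}
```

View pics/s11.png

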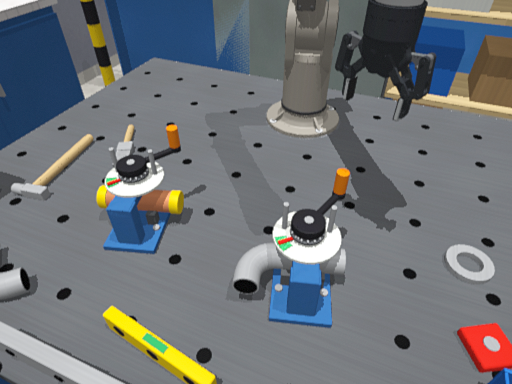

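View pics/w11.png

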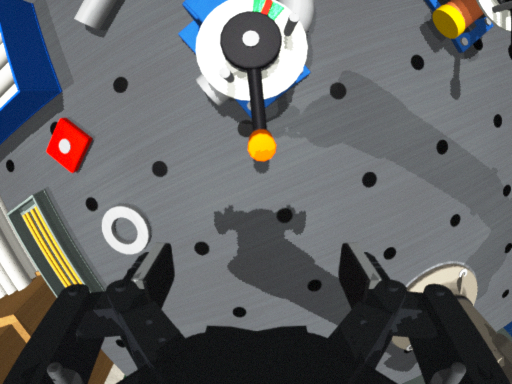

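The robot is clear. The pointer is mid-green in all three views (-41° to -43° against a sector of about -25° to -61°). The lever is down with its knob mean at 0.181 m, and the tube clamp is unchanged at scene (173,137). Handing in.

```bash
python3 -c "
from station import bot
print(bot.hand_in(), bot.get_obs()['t'])"
```

```text
the job is handed in; nothing more can be done
the job is handed in; nothing more can be done
```

The elbow clamp is tightened, with its red pointer in the middle of the green sector, and the job is handed in; the station gave no verdict.

- **What I did:** I gripped the elbow clamp's orange knob, lifted it about 10 mm and swung the lever back about 74°, to roughly 221° in the clamp's frame. There I let it drop back onto the serrations. I then pushed it clockwise about 65–70° inside loosely closed jaws, opened the gripper and backed away.
- **Pointer:** The last pictures put it at -43.0° (wrist), -43.1° (top) and -41.2° (scene) in world angle. The sector runs from about -25° to -61°, with its middle at about -43°.
- **Lever:** It is down, with the knob centre at about 0.181 m and its top at about 0.203 m, as at the start.
- **Limits:** About 12.5 s had passed at the last checks. The wrist force stayed below 10 N in every reading I took.
- **Other clamp:** I did not touch the tube clamp, and it looks unchanged in the pictures.
- **Disagreements:** The cameras differ by about 2° on the pointer. My first coarse pivot estimate was about 4 mm off in y, and I corrected it by triangulating the hub before moving.

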